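# Blow a heat sink clean with a two-speed air duster

### The job

Carry the air duster by its barrel, without pulling its trigger, and lay it flat in the plywood rest between the side fences with its rear end up against the back fence (a few millimetres off is fine), nozzle towards the circuit board's heat sink, and let go. Then take it again across the handle and trigger: squeeze to the first-stage pressure point and stay there for about a second on low, squeeze on past it all the way into the second stage for about a second at full blast, and let go, leaving the duster lying in the rest. Do not push the reel, screwdriver or little module about, or knock the circuit board.

Things in the scene. Friction and masses are not known exactly. Their poses are not given: they have to be found in the camera images.
- duster: pistol-shaped cordless air duster, loose, about 0.43 kg, black and grey plastic, lying on its side (and staying on it). Origin: middle of the barrel's underside; x along the barrel to the nozzle, y across it away from the handle, z up. Barrel: block x -70 to 70 mm (3 mm grille behind), 46 wide, 44 high; nozzle: tube of 20 mm diameter from there to x 125, z 22. Balance point about x 20, y -5
- handle_back (a point): middle of the back face of the duster's handle opposite the trigger, at (-59, -46, 22) mm in the duster's frame. The handle sticks out sideways from the barrel to y -121, is 28 mm thick (x -59 to -31), z 5 to 39 mm; its foot, y -103 to -121, is thicker: x -65 to -25, z 2 to 42
- barrel_grip (a point): point inside the barrel at its balance, 20 mm ahead of the duster's origin and 22 mm above its underside; the barrel is 46 mm wide here and free on both sides; nothing here touches the trigger
- nozzle_tip (a point): centre of the nozzle's mouth, at (125, 0, 22) mm in the duster's frame
- trigger_face (a point): centre of the trigger's front face, (-6, -46, 22) mm in the duster's frame when not pressed. The trigger is a steel plate 38 mm long (along the handle), 26 high, 10 thick, in front of the handle; it slides straight back to it (duster's -x). Trigger face to handle back: 53 mm unpressed, 45 at the pressure point, 39 fully squeezed; pinch these two faces along the duster's x
- first_stage (a joint): first part of the trigger's travel, m: 0 not pressed, 0.008 at the pressure point; its spring takes 2 N to start and 6 N at the end. It springs back when let go
- second_stage (a joint): travel of the trigger beyond the pressure point, m: 0 until more than 12 N presses on the trigger, 0.006 fully squeezed (15 N). It springs back when let go
- rest: fixed plywood rest for the duster. Origin on the desk; x points towards the circuit board, z up. Plate 10 mm thick, x -87 to 75, y -28 to 44 mm. Fences up to 26 mm above the desk: at y 29 to 39 (x -64 to -10 and 50 to 70), at y -29 to -39 (x 50 to 70), at the back x -77 to -85. Barrel play 6 mm each side; the handle hangs out over the open -y side; barrel sides are free at x -10 to 50
- seat (a point): on the top of the rest's plate, above the rest's origin, 10 mm above the desk: where the duster's origin belongs, with its axes as the rest's (x is the nozzle's direction)
- aim_point (a point): where the nozzle's mouth belongs: (125, 0, 32) mm in the rest's frame
- board: fixed circuit board on stand-offs over an aluminium plate, 110 x 130 mm, PCB top 20 mm up, with a finned aluminium heat sink 46 x 46 mm up to 48 mm high, about 205 mm from the rest's origin along the rest's x, the heat sink on the side towards the rest. Origin under the middle of the plate. Not to be struck
- reel: bystander: steel solder reel standing on its flange, 60 mm across, 36 mm high; origin at its foot
- screwdriver: bystander: screwdriver with black handle, 150 mm long, lying on the desk; origin under its middle
- module: bystander: small loose two-deck circuit module, 60 x 80 mm, 30 mm high; origin under its middle
Mind the look-alikes: they are no part of the job. What is shaped like the duster but red is not meant. Several things have the shape of the rest; the one meant has the colours described above.

How it is judged:
By the outcome, as a careful person would: the job done as asked, in the order asked, and still so for the second after the job is handed in, with the robot touching nothing.
It also fails if it takes over 56 s, if anything falls off the work surface, if the arm or the gripper's body presses on something with over 40 N, if the wrist force passes 120 N, or if a joint passes its speed limit or range.

### The arm

A 6-joint arm with a two-finger parallel gripper is mounted at the origin on the work surface. World frame = base frame: x ahead of the robot, y to its left, z up, the work surface at z = 0. Lengths are in mm, angles in rad, forces in N, time in s.
With the tool pointing down it reaches from about 275 to 725 mm from the base axis. Payload 15.9 kg.
Tool frame: the origin (TCP) lies on the front face of the gripper's body, between the roots of the fingers; the fingertips stand 73 mm ahead of it and the grasp point (between the pads) lies 54 mm ahead of it; z points along the fingers, y is the line along which they close (so a half turn about z gives the same grasp; the last joint's range is limited). The gripper opens to 85 mm and grips with 20 to 120 N. Pads are 22 mm wide; open, the fingers measure 114 mm over their backs; the gripper's body (76 mm by 85 mm) begins 54 mm behind the grasp point. The pads swing forward as they close: fully open they stand 13 mm farther back than shut.
Start: joints at [1.207, 0.213, -0.034, 1.323, 0, 1.571], TCP at [177.907, 467.263, 303.906] pointing down, gripper open.
Joint ranges: [-2.98, 2.98], [-0.74, 1.72], [-1.14, 1.35], [-2.1, 2.04], [-1.57, 1.44], [-3.14, 3.14]. Speed limits (rad/s): [1.89, 1.89, 2.39, 2.57, 3.14, 3.14].

### API

Orientations are given as [roll, pitch, yaw] about the fixed x, y, z axes, in that order (R = Rz(yaw) Ry(pitch) Rx(roll)).
In Python, from bench import sense, camera, close_job gives the robot as it stands. The module is installed in compiled form; this text tells all that it offers.
- The arm moves only by the tool servo_tool, never from a script. Its argument "plan" is a list of rows, each a list of 5 numbers: the shift along the world's x, y, z in cm, then the turn about the world's z in rad, then the gripper's target within -1 to 1 (fully open at 1, half-way at 0, shut at -1). In form: [[x, y, z, roll, hand], ...]. A call has 1 to 12 rows; each row shifts and turns the commanded pose from where the row before left it; what a row does not reach is not made up. A row lasts 1/12 s, in which the tool goes at most 41.7 mm and 7.16 degrees, less where a joint would pass 70% of its speed; a pose out of reach is approached as far as the arm can. A call with a gripper value outside its range is refused whole. The fingers move at their own pace and stop on an object; the grip force is fixed at half the most. Time passes only in rows, so rows that do not move let the fingers close. It gives the time, the measured TCP pose, the force, the opening and the grip force at its end, in the units of the state.
- sense(): the state, without advancing time (a new reading comes with each control period).
- camera(name): name is "scene" or "top"; returns a dict with "frame" (400x640x3 uint8, red, green, blue), "depth" (400x640 float32, mm along the optical axis (not along the pixel's ray), 0 where there is no reading), "K" (3x3 intrinsics, pixels), "camera_from_world" (4x4, takes a point from world to camera coordinates). Camera axes: x right, y down, z forward; pixel columns grow to the right and rows downward; lengths in mm; the calibration is good to about 2 mm. A picture is of the moment at which its call begins.
- close_job(): hands the job in; it is judged then, once.
The state is a dict: "time": time; "q": joint angles; "dq": joint speeds; "joint_efforts": joint torques, N m; "ee_pos": TCP position; "orientation": TCP orientation; "wrist_force": force on the tool from outside, world axes, zero at the start; "moment": the same for the moment, N m; "finger_gap": opening from 0.0 (shut) to 1.0 (fully open); "grip_force": force on a finger pad.
Only numpy, scipy, OpenCV 4.12 (cv2) and the standard library are available. Lean on these libraries where they do the work, as an engineer would, in place of code of your own. Each camera call takes 0.05 s, during which the arm holds its last target. There are 200 camera calls.

## Working session

There is one attempt and no reset: what is moved stays moved. The work goes in short steps, Python scripts to look and compute and a tool call to move; the robot and the scene stay as the last step left them, time stands still between calls to the robot, and variables do not carry over. Pictures are saved under pics/ and viewed, at most 10 in all, crops included, and the job is handed in when it is done.

Besides the shell and the picture viewer there is one more tool, called as name([rows], argument=value, ...), one row to a line, values as JSON. servo_tool: Moves the arm, as the interface text tells. Its arguments: {"type":"object","properties":{"plan":{"type":"array","items":{"type":"array","items":{"type":"number"}}}},"required":["plan"]}

```bash
mkdir -p pics
cat > h.py <<'E'
import numpy as np, cv2
from bench import sense, camera
def world(c,u,v,z=None):
    K=c["K"];M=c["camera_from_world"];R=M[:3,:3];t=M[:3,3]
    o=-R.T@t; d=R.T@np.linalg.inv(K)@np.array([u,v,1.])
    if z is None: return o+d*c["depth"][int(v),int(u)]
    return o+d*(z-o[2])/d[2]
def cloud(c):
    K=c["K"];M=c["camera_from_world"];R=M[:3,:3];t=M[:3,3]
    v,u=np.mgrid[0:400,0:640]; d=c["depth"]
    p=np.stack([(u-K[0,2])/K[0,0]*d,(v-K[1,2])/K[1,1]*d,d],-1)
    return (p-t)@R
def save(n,im): cv2.imwrite("pics/"+n,cv2.cvtColor(im,cv2.COLOR_RGB2BGR))
E
python3 - <<'E'
from h import *
for n in("top","scene"):
    c=camera(n);save(n+"0.png",c["frame"]);print(c["K"][0,0],-c["camera_from_world"][:3,:3].T@c["camera_from_world"][:3,3])
print(sense())
E
```

```text
460.9159544975927 [ 395.13307896  105.60119468 1222.88540493]
433.37346921574436 [1198.3708767   -70.86809723  943.89014581]
{'time': 0.1, 'q': array([ 1.20699012e+00,  2.13294012e-01, -3.49483798e-02,  1.32352733e+00,
        2.23530377e-05,  1.57078067e+00]), 'dq': array([ 0.00068328, -0.00200164,  0.00206017,  0.00033021, -0.00215365,
       -0.00112667]), 'joint_efforts': array([ 4.20399985e-03, -6.87248755e+01,  4.87807167e+01,  1.21492727e-02,
        2.31511767e-04,  2.55300216e-05]), 'ee_pos': array([177.83054839, 467.06296771, 303.49112585]), 'orientation': array([-3.14061926e+00, -2.23682718e-05,  2.77780209e+00]), 'wrist_force': array([-0.76907208,  0.36325418,  0.1581447 ]), 'moment': array([-0.01352556,  0.03671885,  0.00198143]), 'grip_force': 0.0, 'finger_gap': 1.003397814099451}
```

View pics/top0.png

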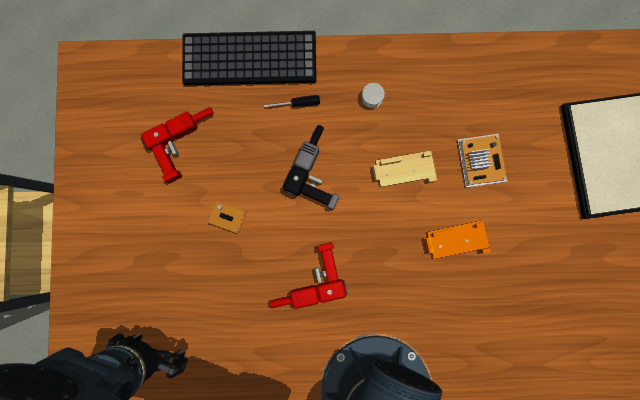

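View pics/scene0.png

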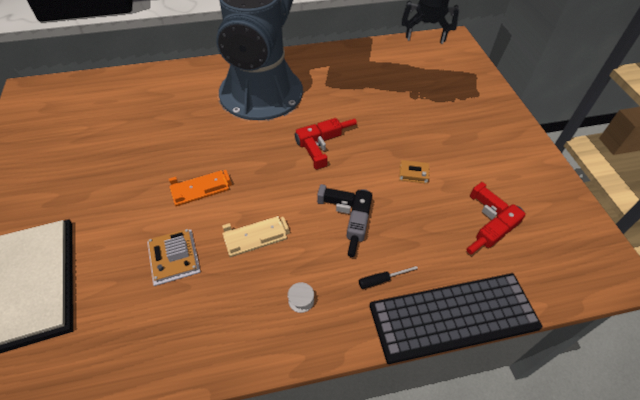

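The black/grey duster is at (308,168). Its look-alikes are the red ones at (175,142) and (318,285). The plywood rest is at (404,169), its look-alike the orange one at (457,240). The board is at (482,160), the reel at (373,95), the screwdriver at (292,102) and the module at (227,217). I choose the black/grey duster and the pale plywood rest.

Run:
```python
from h import *
c=camera("top");P=cloud(c);f=c["frame"];hsv=cv2.cvtColor(f,cv2.COLOR_RGB2HSV)
cv2.imwrite("pics/crop1.png",cv2.resize(cv2.cvtColor(f[110:225,270:510],cv2.COLOR_RGB2BGR),None,fx=3.3,fy=3.3,interpolation=cv2.INTER_CUBIC))
print("board/table z", P[250,200],P[145,482])
# duster: height mask in region
reg=np.zeros((400,640),bool);reg[115:215,272:350]=1
z=P[...,2]
m=reg&(z>38)&(z<60)&(hsv[...,1]<90)
n,l,s,ce=cv2.connectedComponentsWithStats(m.astype(np.uint8));print(s,ce)
for name,lo,hi in(("barrel top",42,50),("handle",30,42)):
    q=P[reg&(z>lo)&(z<hi)];r=cv2.minAreaRect(q[:,:2].astype(np.float32));print(name,len(q),r,np.median(q[:,2]))
print(np.histogram(z[reg],bins=np.arange(-5,60,5)))
reg[:]=0;reg[140:200,365:445]=1
for name,lo,hi in(("plate",5,15),("fence",19,32)):
    mm=reg&(z>lo)&(z<hi);q=P[mm];r=cv2.minAreaRect(q[:,:2].astype(np.float32));print(name,len(q),r,np.median(q[:,2]))
    n,l,s,ce=cv2.connectedComponentsWithStats(mm.astype(np.uint8))
    for i in range(1,n):
        if s[i,4]>8: print(ce[i],s[i,4],cv2.minAreaRect(P[l==i][:,:2].astype(np.float32)))
reg[:]=0;reg[125:195,450:515]=1
q=P[reg&(z>40)&(z<60)];print("sink",len(q),cv2.minAreaRect(q[:,:2].astype(np.float32)))
```

```text
board/table z [ 3.67390117e+02  4.52162802e+02 -7.23507560e-02] [ 628.74722167 -296.30415732   24.48917777]
[[     0      0    640    400 254847]
 [   284    142     55     67   1149]
 [   311    178      1      1      1]
 [   313    178      2      2      2]
 [   317    179      1      1      1]] [[319.56149768 199.6101504 ]
 [305.87989556 175.14186249]
 [311.         178.        ]
 [313.5        178.5       ]
 [317.         179.        ]]
barrel top 720 ((554.08251953125, 138.32525634765625), (140.5794219970703, 139.27975463867188), 65.64555358886719) 44.36399090561022
handle 803 ((580.3231811523438, 128.7105712890625), (143.77952575683594, 196.30494689941406), 67.04685974121094) 38.8056924519083
(array([2657, 3180,  159,   15,   16,   31,   99,  145,  382,  730,  266,
          3]), array([-5,  0,  5, 10, 15, 20, 25, 30, 35, 40, 45, 50, 55]))
plate 1509 ((570.4603881835938, -93.6437759399414), (210.98509216308594, 159.10836791992188), 88.53785705566406) 10.315838767623365
[405.66023739 169.12833828] 1348 ((573.5259399414062, -94.46867370605469), (78.36349487304688, 157.33592224121
[... 194 characters left out ...]
), (77.74073791503906, 155.48724365234375), 9.058266639709473) 26.228265044824962
[426.66666667 153.80555556] 36 ((608.23974609375, -150.34619140625), (10.17343807220459, 20.09825897216797), 10.42660903930664)
[390.80232558 160.06976744] 86 ((593.2828369140625, -54.584083557128906), (10.026357650756836, 55.28321838378906), 8.810786247253418)
[375.82 171.94] 50 ((562.5440063476562, -14.69681167602539), (38.71730041503906, 7.883024215698242), 10.653471946716309)
[431.875  179.0625] 32 ((541.323974609375, -161.00381469726562), (9.345039367675781, 20.622896194458008), 8.997538566589355)
sink 159 ((589.402099609375, -284.06658935546875), (45.733882904052734, 48.29579162597656), 6.831146240234375)
```

View pics/crop1.png

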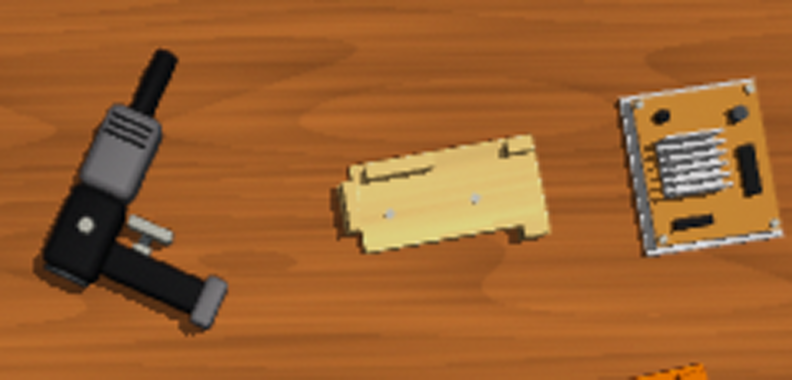

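```bash
cat >> h.py <<'E'
def duster(c,reg,dz=0):
    P=cloud(c);z=P[...,2]-dz
    m=np.zeros((400,640),np.uint8);a,b,e,f=reg;m[a:b,e:f]=1
    m[(z<42.6)|(z>50)]=0
    m=cv2.morphologyEx(m,cv2.MORPH_OPEN,np.ones((3,3),np.uint8))
    n,l,s,ce=cv2.connectedComponentsWithStats(m); i=1+np.argmax(s[1:,4])
    return P,m,cv2.minAreaRect(P[l==i][:,:2].astype(np.float32)),np.median(P[l==i][:,2]),s[i]
E
python3 - <<'E'
from h import *
c=camera("top");P,m,r,zm,s=duster(c,(115,215,272,350));print(r,zm,s)
print(cv2.boxPoints(r))
z=P[...,2];reg=np.zeros((400,640),bool);reg[115:150,300:330]=1
d=(f:=c["frame"]).max(2)<60
q=P[reg&(z>22)&(z<40)];r=cv2.minAreaRect(q[:,:2].astype(np.float32));print("nozzle",r,len(q)); print(q[np.argmax(q[:,0])])
hs=reg*0;hs=np.zeros((400,640),bool);hs[170:215,315:345]=1
q=P[hs&(z>34)&(z<45)];print("handle",cv2.minAreaRect(q[:,:2].astype(np.float32)),len(q))
E
```

```text
((606.4746704101562, 174.07171630859375), (24.712554931640625, 20.616209030151367), 0.7449122071266174) 44.953257368693336 [299 151   9  10  53]
[[593.9854  184.2183 ]
 [594.2535  163.60384]
 [618.9639  163.92513]
 [618.69586 184.5396 ]]
nozzle ((657.4852294921875, 151.2318115234375), (46.35823440551758, 72.58056640625), 76.62915802001953) 166
[690.49475711 137.17327515  26.14034254]
handle ((508.3404846191406, 122.11587524414062), (80.99658203125, 50.00249481201172), 56.79633712768555) 293
```

Run:
```python
from h import *
c=camera("top");P=cloud(c);z=cv2.medianBlur(P[...,2].astype(np.float32),5)
reg=np.zeros((400,640),np.uint8);reg[115:215,272:350]=1
tall=reg*(z>12).astype(np.uint8)
bar=cv2.morphologyEx(tall,cv2.MORPH_OPEN,cv2.getStructuringElement(cv2.MORPH_ELLIPSE,(15,15)))
v,u=np.nonzero(bar);q=np.array([world(c,a,b,44)[:2] for a,b in zip(u,v)],np.float32)
r=cv2.minAreaRect(q);print("barrel",r,len(q))
noz=tall.copy();noz[142:]=0
v,u=np.nonzero(noz);q2=np.array([world(c,a,b,25)[:2] for a,b in zip(u,v)],np.float32)
print("noz",cv2.minAreaRect(q2),cv2.fitLine(q2,cv2.DIST_L2,0,.01,.01).ravel())
f=c["frame"].copy();ct,_=cv2.findContours(tall,0,1);cv2.drawContours(f,ct,-1,(0,255,0),1);ct,_=cv2.findContours(bar,0,1);cv2.drawContours(f,ct,-1,(255,0,255),1)
save("crop2.png",cv2.resize(f[115:215,270:350],None,fx=6,fy=6,interpolation=cv2.INTER_NEAREST))
hnd=cv2.bitwise_and(tall,1-cv2.dilate(bar,np.ones((5,5))));hnd[:188]=0;hnd[:,:313]=0
v,u=np.nonzero(hnd);q3=np.array([world(c,a,b,38)[:2] for a,b in zip(u,v)],np.float32);print("handle",cv2.minAreaRect(q3),cv2.fitLine(q3,cv2.DIST_L2,0,.01,.01).ravel())
```

```text
barrel ((574.2555541992188, 177.26412963867188), (57.55800247192383, 148.48489379882812), 67.65864562988281) 1039
noz ((666.7324829101562, 138.861083984375), (18.994720458984375, 51.264278411865234), 62.84809875488281) [ 8.8104570e-01 -4.7303113e-01  6.6766138e+02  1.3880092e+02]
handle ((494.95849609375, 122.47834777832031), (69.41078186035156, 39.97116470336914), 71.2952880859375) [4.4713464e-01 8.9446664e-01 4.9658521e+02 1.1924901e+02]
```

View pics/crop2.png

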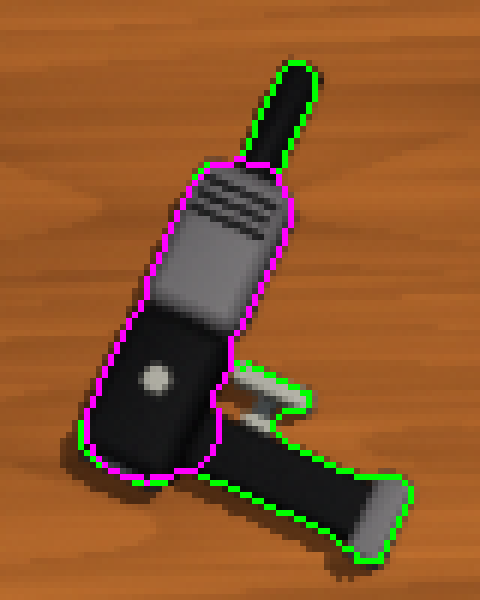

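Run:
```python
from h import *
c=camera("top");P=cloud(c);z=cv2.medianBlur(P[...,2].astype(np.float32),5)
reg=np.zeros((400,640),np.uint8);reg[115:215,272:350]=1
tall=reg*(z>12).astype(np.uint8)
L=[];R=[]
for v in range(146,180): 
    u=np.nonzero(tall[v])[0]; L.append(world(c,u[0]-.5,v,42)[:2])
for v in range(128,140):
    u=np.nonzero(tall[v])[0]; R.append(world(c,(u[0]+u[-1])/2,v,24)[:2])
for n,A in(("left",L),("nozmid",R)):
    l=cv2.fitLine(np.array(A,np.float32),cv2.DIST_HUBER,0,.01,.01).ravel();print(n,np.degrees(np.arctan2(l[1],l[0])),l)
# marks: top colour, grey/black transition etc; nozzle tip, front edge
print("tip",world(c,320.3,125.8,24),"fronttop",world(c,311,141.5,42))
a=np.radians(-24)
for deg in(-22,-23,-24,-25,-26):
    a=np.radians(deg);ex=np.array([np.cos(a),np.sin(a)]);ey=np.array([-ex[1],ex[0]])
    t=world(c,320.3,125.8,24)[:2]; o1=t-125*ex
    res=np.array(L)-o1; print(deg,o1,"left y",(res@ey).mean(),(res@ey).std())
g=[np.array(P[v,u]) for v in range(115,215) for u in range(272,350) if 41<z[v,u]<48]
g=np.array(g);
for deg in(-23,-24,-25):
    a=np.radians(deg);ex=np.array([np.cos(a),np.sin(a)]);ey=np.array([-ex[1],ex[0]])
    o=world(c,320.3,125.8,24)[:2]-125*ex
    q=(g[:,:2]-o)@np.array([ex,ey]).T; q=q[q[:,1]>-40]
    print(deg,np.percentile(q,[1,5,95,99],axis=0).round(1).tolist())
```

```text
left -25.172903 [ 9.0502834e-01 -4.2535132e-01  5.8924243e+02  2.0003549e+02]
nozmid -25.867416 [ 8.9980608e-01 -4.3629012e-01  6.6845013e+02  1.3826233e+02]
tip [688.69611035 128.53180582  24.        ] fronttop [643.2463779  153.07243804  42.        ]
-22 [572.79812853 175.35763   ] left y 28.979024649345238 1.7916971603311336
-23 [573.63300367 177.37319688] left y 26.894529051551032 1.3935347387540251
-24 [574.50292815 179.3738862 ] left y 24.80184111967454 1.0736837655278388
-25 [575.40763697 181.35908854] left y 22.701598306732148 0.9185387543980459
-26 [576.34685457 183.32819917] left y 20.59444036703026 1.0075045823853503
-23 [[-65.9, -16.0], [-60.4, -13.3], [59.3, 22.1], [65.9, 24.6]]
-24 [[-65.9, -17.7], [-60.6, -15.5], [59.1, 19.6], [65.8, 22.0]]
-25 [[-66.1, -19.7], [-60.7, -17.8], [59.0, 17.7], [65.8, 19.8]]
```

Duster: origin about (575,181), yaw -25°. The left edge, nozzle axis and top face agree with the given sizes. Rest: origin (565.4,-96.4), yaw -81°; its fence spacings match to 1 mm. Moving now.

servo_tool([
  [2.8, -2, -0.5, -0.01, 1],
  [2.8, -2, -0.5, -0.01, 1],
  [2.8, -2, -0.5, -0.01, 1],
  [2.8, -2, -0.5, -0.01, 1],
  [2.8, -2, -0.5, -0.01, 1],
  [2.8, -2, -0.5, -0.01, 1],
  [2.8, -2, -0.5, -0.01, 1],
  [2.8, -2, -0.5, 0, 1],
  [2.8, -2, -0.5, 0, 1],
  [2.8, -2, -0.5, 0, 1],
  [2.8, -2, -0.5, 0, 1],
  [2.8, -2, -0.5, 0, 1],
])

```text
time: 1.3
ee_pos: [515.1, 225.9, 243.6]
orientation: [3.142, -0.0, 2.708]
wrist_force: [-0.2, 0.8, 0.4]
finger_gap: 1.0
grip_force: 0.0
```

servo_tool([
  [2.6, -1.8, -2, 0, 1],
  [2.6, -1.8, -2, 0, 1],
  [2.6, -1.7, -3, 0, 1],
  [0, 0, -2, 0, 1],
  [0, 0, 0, 0, 1],
  [0, 0, 0, 0, 1],
])

```text
time: 1.8
ee_pos: [590.2, 174.7, 154.4]
orientation: [-3.14, -0.002, 2.708]
wrist_force: [-0.3, 0.2, 0.6]
finger_gap: 0.997
grip_force: 0.0
```

Run:
```python
from h import *
s=sense();print(s["ee_pos"],s["orientation"],s["finger_gap"])
a=camera("top");b=camera("scene")
save("hov.png",np.hstack([cv2.resize(a["frame"][105:225,250:370],(390,390)),cv2.resize(b["frame"][150:270,290:410],(390,390))]))
```

```text
[590.23361646 174.69547953 154.39693488] [-3.14011086e+00 -1.94260970e-03  2.70751865e+00] 0.9970408562614625
```

View pics/hov.png

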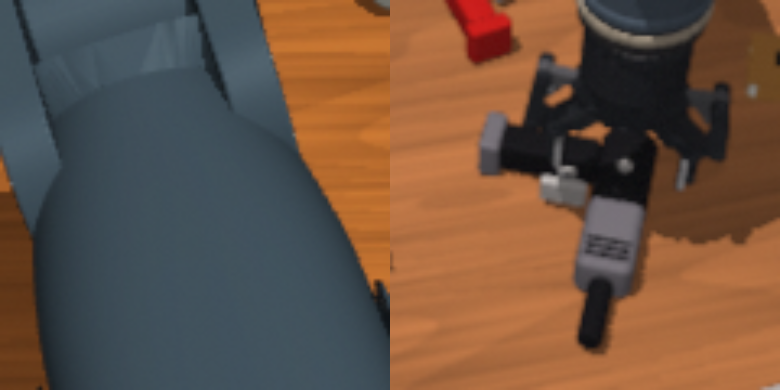

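The scene view shows the fingers straddling the barrel ahead of the trigger (scene about (350,200)). Descending.

servo_tool([
  [0.3, -0.2, -1.5, 0, 1],
  [0.2, -0.1, -1.5, 0, 1],
  [0, 0, -1.5, 0, 1],
  [0, 0, -1.5, 0, 1],
  [0, 0, -1, 0, 1],
  [0, 0, -0.7, 0, 1],
  [0, 0, 0, 0, 1],
  [0, 0, 0, 0, 1],
])

```text
time: 2.57
ee_pos: [596.2, 172.2, 78.8]
orientation: [3.141, 0.001, 2.708]
wrist_force: [0.7, -1.0, 0.6]
finger_gap: 1.003
grip_force: 0.0
```

servo_tool([
  [0, 0, 0, 0, 0.6],
  [0, 0, 0, 0, 0.4],
  [0, 0, 0, 0, 0.2],
  [0, 0, 0, 0, 0],
  [0, 0, 0, 0, -0.1],
  [0, 0, 0, 0, -0.2],
  [0, 0, 0, 0, -0.3],
  [0, 0, 0, 0, -0.5],
  [0, 0, 0, 0, -0.5],
  [0, 0, 0, 0, -0.5],
])

```text
time: 3.4
ee_pos: [596.5, 172.0, 78.8]
orientation: [3.141, 0.001, 2.708]
wrist_force: [-1.1, 0.5, 6.9]
finger_gap: 0.534
grip_force: 62.6
```

servo_tool([
  [0, 0, 0.5, 0, -0.5],
  [0, 0, 1.5, 0, -0.5],
  [0, 0, 2, 0, -0.5],
  [0, 0, 2, 0, -0.5],
  [0, 0, 2, 0, -0.5],
  [0, 0, 1, 0, -0.5],
  [0, 0, 0, 0, -0.5],
  [0, 0, 0, 0, -0.5],
])

```text
time: 4.07
ee_pos: [596.0, 171.8, 167.6]
orientation: [-3.142, 0.0, 2.708]
wrist_force: [-0.5, -0.2, -4.8]
finger_gap: 0.529
grip_force: 62.2
```

Run:
```python
from h import *
s=sense();print(s["ee_pos"],s["orientation"],s["wrist_force"],s["moment"])
b=camera("scene");save("lift.png",cv2.resize(b["frame"][110:270,270:430],(640,640),interpolation=cv2.INTER_CUBIC))
np.savez("lift.npz",**b)
```

```text
[595.96044912 171.84979313 167.58324297] [-3.14156244e+00  1.91625538e-05  2.70778640e+00] [-0.48474561 -0.15033745 -4.75047958] [ 0.00777387  0.00545921 -0.05457041]
```

View pics/lift.png

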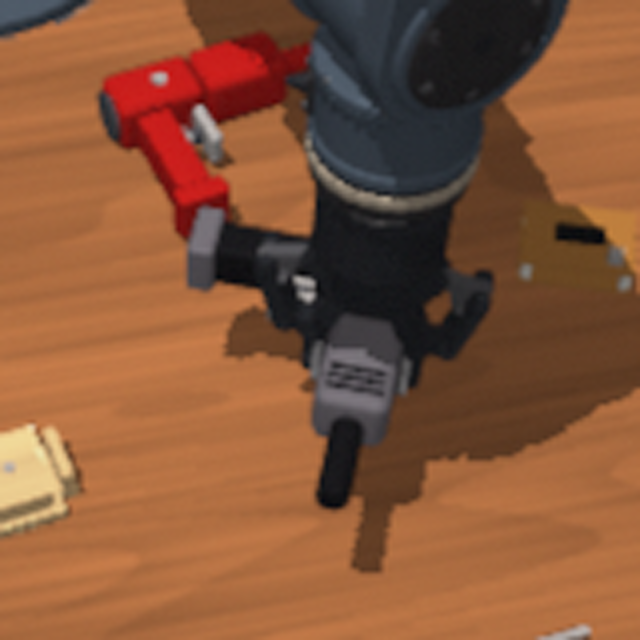

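Duster held level, nozzle mouth at about (353,232) in the scene image, trigger free.

Run:
```python
from h import *
b=np.load("lift.npz")
t=world(b,353.2,232.5,110.8)
a=2.7078-np.pi;ex=np.array([np.cos(a),np.sin(a)]);ey=np.array([-ex[1],ex[0]])
d=t[:2]-np.array([595.96,171.85]);print(t,d@ex,d@ey,"grip x =",125-d@ex)
P=cloud(b);print(P[232,353],P[228,354],P[226,355])
```

```text
[682.59965577 132.06105681 110.8       ] 95.33882940782928 0.3123447782946975 grip x = 29.66117059217072
[688.80945367 128.9768197  123.0932619 ] [677.63671933 134.49766751 121.32900471] [672.50543506 138.30312387 120.88991309]
```

servo_tool([
  [-0.1, -1.2, 0.2, -0.04, -0.5],
  [-0.2, -2.4, 0.2, -0.08, -0.5],
  [-0.2, -2.4, 0, -0.08, -0.5],
  [-0.2, -2.4, 0, -0.08, -0.5],
  [-0.2, -2.4, 0, -0.08, -0.5],
  [-0.2, -2.4, 0, -0.08, -0.5],
  [-0.3, -2.4, 0, -0.08, -0.5],
  [-0.3, -2.4, 0, -0.08, -0.5],
  [-0.3, -2.4, 0, -0.08, -0.5],
  [-0.2, -2.4, 0, -0.08, -0.5],
  [-0.2, -2.4, 0, -0.08, -0.5],
  [-0.2, -2.4, 0, -0.08, -0.5],
])

```text
time: 5.12
ee_pos: [568.9, -105.7, 170.8]
orientation: [-3.14, -0.001, 1.782]
wrist_force: [-0.0, 0.0, -4.1]
finger_gap: 0.529
grip_force: 62.1
```

servo_tool([
  [0, -1, 0, -0.08, -0.5],
  [0, -0.3, 0, -0.06, -0.5],
  [0, 0, 0, 0, -0.5],
  [0, 0, 0, 0, -0.5],
  [0, 0, 0, 0, -0.5],
])

```text
time: 5.53
ee_pos: [569.6, -116.9, 171.4]
orientation: [-3.141, -0.0, 1.65]
wrist_force: [-0.0, 0.4, -3.0]
finger_gap: 0.533
grip_force: 62.2
```

Run:
```python
from h import *
s=sense();print(s["ee_pos"],s["orientation"],s["wrist_force"],s["q"])
```

```text
[ 569.61317147 -116.90518353  171.38319339] [-3.14061133e+00 -3.04660401e-04  1.64966763e+00] [-0.04376205  0.44528621 -3.01684137] [-2.02433628e-01  4.35625769e-01 -6.38031722e-02  1.07239471e+00
  2.02615756e-05  1.28949123e+00]
```

servo_tool([
  [-0.1, 0, -1, 0.04, -0.5],
  [0, 0, -1.5, 0.038, -0.5],
  [0, 0, -1.5, 0, -0.5],
  [0, 0, -1, 0, -0.5],
  [0, 0, -0.5, 0, -0.5],
  [0, 0, 0, 0, -0.5],
  [0, 0, 0, 0, -0.5],
])

```text
time: 6.12
ee_pos: [569.1, -117.0, 117.2]
orientation: [3.142, 0.0, 1.726]
wrist_force: [-0.2, 0.1, -3.4]
finger_gap: 0.532
grip_force: 62.4
```

Run:
```python
from h import *
s=sense();print(s["ee_pos"],s["orientation"],s["wrist_force"])
b=camera("scene");f=b["frame"];save("pre.png",cv2.resize(f[140:290,150:350],(800,600),interpolation=cv2.INTER_CUBIC))
```

```text
[ 569.12014586 -116.99790202  117.23794183] [3.14154756e+00 5.17721259e-05 1.72622662e+00] [-0.22115653  0.13152304 -3.357245  ]
```

View pics/pre.png

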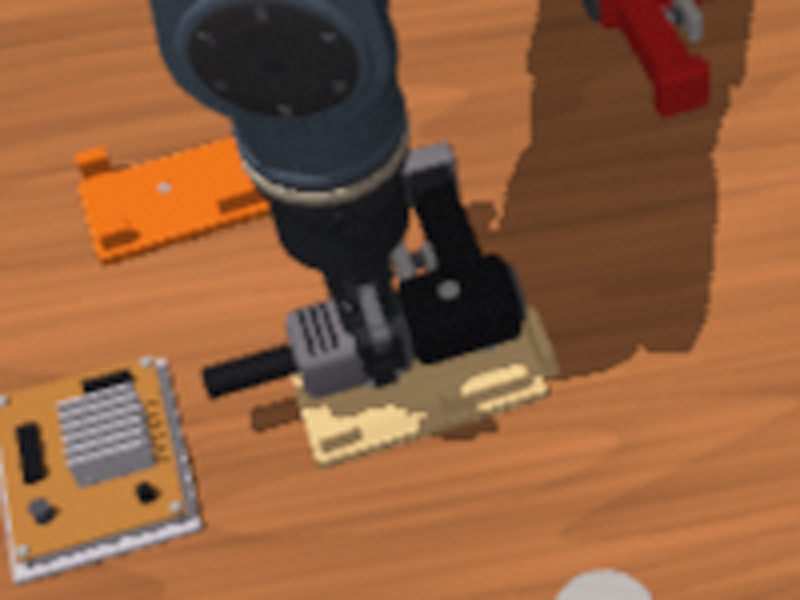

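Duster hangs over the rest: barrel between the fences, nozzle mouth at crop (208,383) pointing at the board, handle on the open side.

Run:
```python
from h import *
b=camera("scene");a=np.radians(-81);ex=np.array([np.cos(a),np.sin(a)]);ey=np.array([-ex[1],ex[0]]);o=np.array([565.4,-96.4])
for n,u,v,z in(("tip",150+206/4,140+384/4,60.4),("rear top corner",150+521/4,140+322/4,80),("rear near handle",150+512/4,140+262/4,80),("front top corner",150+305/4,140+375/4,80)):
    p=world(b,u,v,z)[:2]-o;print(n,p@ex,p@ey)
P=cloud(b);q=P[180:250,215:290].reshape(-1,3);q=q[(q[:,2]>78)&(q[:,2]<90)];r=np.c_[(q[:,:2]-o)@ex,(q[:,:2]-o)@ey];r=r[np.abs(r[:,1])<32];print(np.percentile(r,[1,3,97,99],axis=0),len(r))
```

```text
tip 121.56704199926696 0.3813845374053073
rear top corner -66.64818538035458 38.53800685808895
rear near handle -75.74442544797091 -6.650016385562387
front top corner 64.63710208988256 29.0486922765037
[[-73.02275927 -29.83373451]
 [-68.86664459 -24.39413499]
 [ 63.01334636  23.36735634]
 [ 65.30678879  24.01554448]] 669
```

servo_tool([
  [0, 0, -0.8, 0, -0.5],
  [0, 0, -0.8, 0, -0.5],
  [0, 0, -0.6, 0, -0.5],
  [0, 0, -0.3, 0, -0.5],
  [0, 0, -0.2, 0, -0.5],
  [0, 0, 0, 0, -0.5],
  [0, 0, 0, 0, -0.5],
  [0, 0, 0, 0, -0.5],
])

```text
time: 6.88
ee_pos: [569.2, -117.2, 90.3]
orientation: [3.141, 0.0, 1.726]
wrist_force: [-0.6, 0.0, -4.2]
finger_gap: 0.535
grip_force: 62.4
```

servo_tool([
  [0, 0, -0.1, 0, -0.5],
  [0, 0, -0.1, 0, -0.5],
  [0, 0, 0, 0, -0.5],
  [0, 0, 0, 0, -0.5],
  [0, 0, 0, 0, -0.5],
])

```text
time: 7.3
ee_pos: [569.2, -117.2, 88.8]
orientation: [3.141, 0.0, 1.726]
wrist_force: [-3.5, 1.1, 7.9]
finger_gap: 0.531
grip_force: 63.6
```

servo_tool([
  [0, 0, 0, 0, 0.2],
  [0, 0, 0, 0, 0.4],
  [0, 0, 0, 0, 0.7],
  [0, 0, 0, 0, 1],
  [0, 0, 0, 0, 1],
  [0, 0, 0, 0, 1],
  [0, 0, 0, 0, 1],
  [0, 0, 0, 0, 1],
])

```text
time: 7.97
ee_pos: [569.0, -117.1, 87.9]
orientation: [-3.142, -0.0, 1.726]
wrist_force: [0.5, 0.5, 0.2]
finger_gap: 0.998
grip_force: 0.0
```

servo_tool([
  [0, 0, 1, 0, 1],
  [0, 0, 2, 0, 1],
  [0, 0, 3, 0, 1],
  [0, 0, 3, 0, 1],
  [0, 0, 2, 0, 1],
  [-2, 0.6, 1, -0.1, 1],
  [-3, 0.8, 0, -0.12, 1],
  [-3, 0.8, 0, -0.12, 1],
  [-3, 0.8, 0, -0.12, 1],
  [-3, 0.8, 0, -0.12, 1],
  [-3, 0.8, 0, -0.12, 1],
  [-3, 0.8, 0, -0.12, 1],
])

```text
time: 8.97
ee_pos: [367.5, -62.8, 208.5]
orientation: [3.141, -0.0, 0.9]
wrist_force: [1.3, 0.3, 1.2]
finger_gap: 0.999
grip_force: 0.0
```

servo_tool([
  [-3, 0.8, 0, -0.12, 1],
  [-3, 0.8, 0, -0.12, 1],
  [-3, 0.8, 0, -0.12, 1],
  [-2, 0.8, 0, -0.12, 1],
  [0, 0, 0, -0.12, 1],
  [0, 0, 0, -0.12, 1],
  [0, 0, 0, 0, 1],
])

```text
time: 9.55
ee_pos: [258.9, -31.1, 208.7]
orientation: [3.141, -0.002, 0.18]
wrist_force: [-0.2, -1.2, -0.4]
finger_gap: 0.999
grip_force: 0.0
```

Run:
```python
from h import *
s=sense();print(s["ee_pos"],s["orientation"],s["q"])
b=camera("scene");t=camera("top");np.savez("t.npz",**t)
save("laid.png",np.hstack([cv2.resize(b["frame"][150:270,190:310],(400,400),interpolation=cv2.INTER_CUBIC),cv2.resize(t["frame"][110:210,360:460],(400,400),interpolation=cv2.INTER_CUBIC)]))
P=cloud(t);a=np.radians(-81);ex=np.array([np.cos(a),np.sin(a)]);ey=np.array([-ex[1],ex[0]]);o=np.array([565.4,-96.4])
q=P[110:210,360:470].reshape(-1,3);q=q[(q[:,2]>51)&(q[:,2]<60)];r=np.c_[(q[:,:2]-o)@ex,(q[:,:2]-o)@ey];r=r[np.abs(r[:,1])<32];print(np.percentile(r,[1,3,97,99],axis=0),len(r),np.median(q[:,2]))
```

```text
[258.91186159 -31.06327448 208.72120003] [ 3.14109570e+00 -1.56189049e-03  1.79858823e-01] [-1.19392082e-01 -2.47173828e-01 -7.28824709e-01  1.08750647e+00
 -1.44140464e-05  2.84234212e+00]
[[-68.78090757 -27.84935904]
 [-65.4427962  -21.11450792]
 [ 63.11267692  19.87204262]
 [ 66.69521031  20.99349197]] 795 54.22407080032028
```

View pics/laid.png

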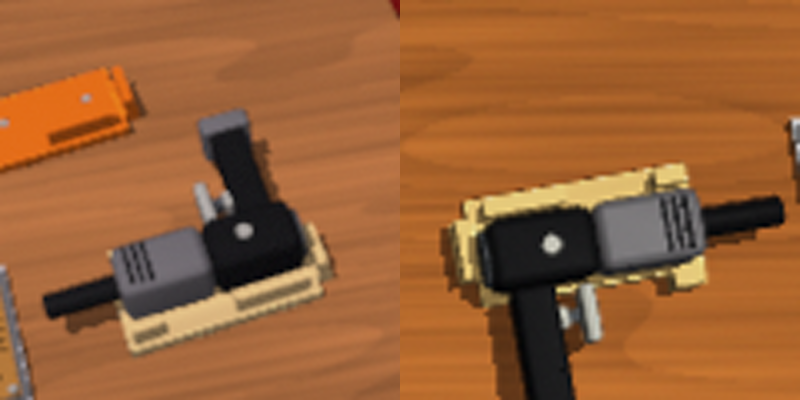

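The duster lies flat in the rest (top at 54 mm), rear by the back fence, handle on the open side and trigger free. Going for the handle and trigger grasp.

servo_tool([
  [2.8, -0.4, -0.5, -0.02, 1],
  [2.8, -0.4, -0.5, 0, 1],
  [2.8, -0.4, -0.5, 0, 1],
  [2.8, -0.4, -0.5, 0, 1],
  [2.8, -0.4, -0.5, 0, 1],
  [2.8, -0.4, -0.5, 0, 1],
  [2.8, -0.4, -0.5, 0, 1],
  [2.8, -0.4, -0.5, 0, 1],
  [2.8, -0.5, -0.5, 0, 1],
  [0.3, -0.2, -0.5, 0, 1],
  [0, 0, 0, 0, 1],
  [0, 0, 0, 0, 1],
])

```text
time: 10.65
ee_pos: [513.4, -70.1, 157.4]
orientation: [-3.141, 0.002, 0.168]
wrist_force: [-0.2, -0.2, 0.1]
finger_gap: 1.0
grip_force: 0.0
```

servo_tool([
  [0.1, 0, -1.2, -0.01, 1],
  [0, 0, -1.5, 0, 1],
  [0, 0, -1.5, 0, 1],
  [0, 0, -1.3, 0, 1],
  [0, 0, -1, 0, 1],
  [0, 0, -0.6, 0, 1],
  [0, 0, 0, 0, 0.9],
  [0, 0, 0, 0, 0.8],
  [0, 0, 0, 0, 0.7],
  [0, 0, 0, 0, 0.6],
])

```text
time: 11.48
ee_pos: [515.4, -70.2, 87.7]
orientation: [3.141, -0.001, 0.156]
wrist_force: [-0.4, 0.8, 0.3]
finger_gap: 0.801
grip_force: 0.0
```

servo_tool([
  [0, 0, 0, 0, 0.5],
  [0, 0, 0, 0, 0.45],
  [0, 0, 0, 0, 0.4],
  [0, 0, 0, 0, 0.36],
  [0, 0, 0, 0, 0.33],
])

```text
time: 11.9
ee_pos: [515.0, -70.1, 87.0]
orientation: [3.142, -0.0, 0.156]
wrist_force: [0.4, 0.4, -0.4]
finger_gap: 0.663
grip_force: 0.0
```

Run:
```python
from h import *
b=camera("scene");t=camera("top")
save("pinch.png",np.hstack([cv2.resize(b["frame"][150:270,190:310],(400,400),interpolation=cv2.INTER_CUBIC),cv2.resize(t["frame"][110:210,360:460],(400,400),interpolation=cv2.INTER_CUBIC)]))
```

```text
(no output)
```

View pics/pinch.png

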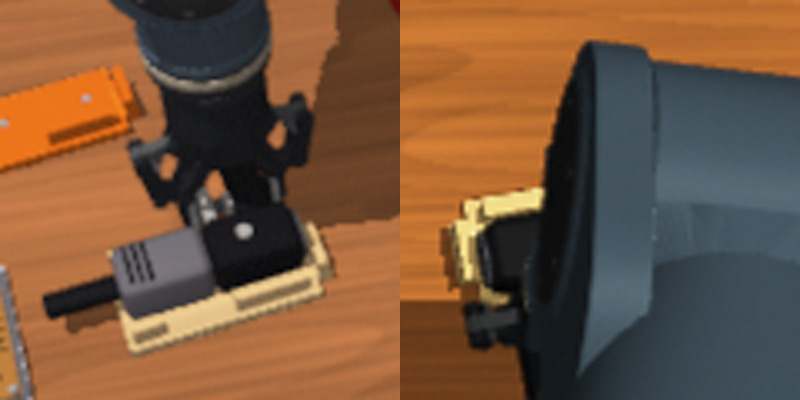

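Fingers straddle the handle and trigger. Closing gradually.

servo_tool([
  [0, 0, 0, 0, 0.29],
  [0, 0, 0, 0, 0.26],
  [0, 0, 0, 0, 0.23],
  [0, 0, 0, 0, 0.2],
  [0, 0, 0, 0, 0.18],
  [0, 0, 0, 0, 0.18],
])

```text
time: 12.5
ee_pos: [514.9, -69.9, 87.0]
orientation: [-3.141, -0.0, 0.156]
wrist_force: [-2.9, 3.9, 5.1]
finger_gap: 0.597
grip_force: 5.5
```

servo_tool([
  [0, 0, 0, 0, 0.16],
  [0, 0, 0, 0, 0.14],
  [0, 0, 0, 0, 0.12],
  [0, 0, 0, 0, 0.12],
])

```text
time: 12.83
ee_pos: [515.0, -69.8, 87.1]
orientation: [-3.141, -0.0, 0.156]
wrist_force: [-3.1, 4.9, 6.0]
finger_gap: 0.564
grip_force: 7.1
```

servo_tool([
  [0, 0, 0, 0, 0.1],
  [0, 0, 0, 0, 0.08],
  [0, 0, 0, 0, 0.08],
])

```text
time: 13.08
ee_pos: [515.0, -69.8, 87.2]
orientation: [-3.141, -0.0, 0.156]
wrist_force: [-3.0, 5.3, 7.0]
finger_gap: 0.541
grip_force: 8.2
```

servo_tool([
  [0, 0.1, 0.05, 0, 0.08],
  [0, 0.1, 0.05, 0, 0.08],
  [0, 0, 0, 0, 0.08],
  [0, 0, 0, 0, 0.08],
])

```text
time: 13.42
ee_pos: [515.0, -68.2, 87.9]
orientation: [3.141, 0.0, 0.156]
wrist_force: [0.3, 0.2, -0.1]
finger_gap: 0.535
grip_force: 5.3
```

servo_tool([
  [0, 0.05, 0, 0, 0.06],
  [0, 0, 0, 0, 0.04],
  [0, 0, 0, 0, 0.04],
])

```text
time: 13.67
ee_pos: [515.0, -67.6, 88.0]
orientation: [-3.141, -0.0, 0.156]
wrist_force: [-1.3, 0.8, 3.7]
finger_gap: 0.522
grip_force: 12.8
```

servo_tool([
  [0, 0, 0, 0, 0.03],
  [0, 0, 0, 0, 0.03],
])

```text
time: 13.83
ee_pos: [515.0, -67.5, 88.1]
orientation: [-3.141, -0.0, 0.156]
wrist_force: [-2.0, 1.8, 5.3]
finger_gap: 0.516
grip_force: 13.7
```

servo_tool([
  [0, 0, 0, 0, 0.05],
  [0, 0, 0, 0, 0.05],
])

```text
time: 14.0
ee_pos: [515.0, -67.6, 88.0]
orientation: [-3.142, -0.0, 0.156]
wrist_force: [-1.6, 1.4, 3.9]
finger_gap: 0.525
grip_force: 9.1
```

At the pressure point (9 N, between 6 and 12). Holding about a second.

servo_tool([
  [0, 0, 0, 0, 0.05],
  [0, 0, 0, 0, 0.05],
  [0, 0, 0, 0, 0.05],
  [0, 0, 0, 0, 0.05],
  [0, 0, 0, 0, 0.05],
  [0, 0, 0, 0, 0.05],
  [0, 0, 0, 0, 0.05],
  [0, 0, 0, 0, 0.05],
  [0, 0, 0, 0, 0.05],
  [0, 0, 0, 0, 0.05],
  [0, 0, 0, 0, 0.05],
  [0, 0, 0, 0, 0.05],
])

```text
time: 15.0
ee_pos: [515.0, -67.6, 88.0]
orientation: [-3.142, -0.0, 0.156]
wrist_force: [-2.2, 2.4, 5.5]
finger_gap: 0.524
grip_force: 9.3
```

servo_tool([
  [0, 0.1, 0.05, 0, 0],
  [0, 0.1, 0.05, 0, -0.04],
  [0, 0.1, 0, 0, -0.08],
  [0, 0, 0, 0, -0.11],
  [0, 0, 0, 0, -0.12],
])

```text
time: 15.42
ee_pos: [514.9, -64.5, 88.9]
orientation: [-3.141, 0.0, 0.156]
wrist_force: [-1.5, 2.6, 2.1]
finger_gap: 0.45
grip_force: 33.5
```

Bottomed out (38.9 mm, 33 N). Holding about a second.

servo_tool([
  [0, 0, 0, 0, -0.12],
  [0, 0, 0, 0, -0.12],
  [0, 0, 0, 0, -0.12],
  [0, 0, 0, 0, -0.12],
  [0, 0, 0, 0, -0.12],
  [0, 0, 0, 0, -0.12],
  [0, 0, 0, 0, -0.12],
  [0, 0, 0, 0, -0.12],
  [0, 0, 0, 0, -0.12],
  [0, 0, 0, 0, -0.12],
  [0, 0, 0, 0, -0.12],
])

```text
time: 16.33
ee_pos: [515.0, -64.6, 89.0]
orientation: [-3.142, -0.0, 0.156]
wrist_force: [-1.8, 2.9, 2.9]
finger_gap: 0.447
grip_force: 33.4
```

servo_tool([
  [0, -0.1, 0, 0, 0.0],
  [0, -0.2, 0, 0, 0.15],
  [0, -0.2, 0, 0, 0.3],
  [0, 0, 0, 0, 0.6],
  [0, 0, 0, 0, 1],
  [0, 0, 0, 0, 1],
  [0, 0, 0, 0, 1],
  [0, 0, 0, 0, 1],
])

```text
time: 17.0
ee_pos: [515.0, -69.6, 89.0]
orientation: [3.142, -0.0, 0.156]
wrist_force: [-0.7, 0.6, 0.1]
finger_gap: 1.001
grip_force: 0.0
```

servo_tool([
  [0, 0, 1, 0, 1],
  [0, 0, 2, 0, 1],
  [0, 0, 3, 0, 1],
  [0, 0, 3, 0, 1],
  [-2, 0.3, 2, 0, 1],
  [-3, 0.4, 0, 0, 1],
  [-3, 0.4, 0, 0, 1],
  [-3, 0.4, 0, 0, 1],
  [-3, 0.4, 0, 0, 1],
  [-3, 0.4, 0, 0, 1],
  [-3, 0.4, 0, 0, 1],
  [-3, 0.4, 0, 0, 1],
])

```text
time: 18.0
ee_pos: [283.5, -38.4, 199.4]
orientation: [3.141, -0.001, 0.156]
wrist_force: [-0.3, -0.1, 1.3]
finger_gap: 0.997
grip_force: 0.0
```

Run:
```python
from h import *
b=camera("scene");t=camera("top");print(sense()["ee_pos"])
save("end.png",np.hstack([cv2.resize(b["frame"][150:270,190:310],(400,400),interpolation=cv2.INTER_CUBIC),cv2.resize(t["frame"][110:210,360:460],(400,400),interpolation=cv2.INTER_CUBIC)]))
a=np.radians(-81);ex=np.array([np.cos(a),np.sin(a)]);ey=np.array([-ex[1],ex[0]]);o=np.array([565.4,-96.4])
for c in(t,dict(np.load("t.npz"))):
    q=cloud(c)[110:210,360:470].reshape(-1,3);q=q[(q[:,2]>51)&(q[:,2]<60)];r=np.c_[(q[:,:2]-o)@ex,(q[:,:2]-o)@ey];r=r[np.abs(r[:,1])<32];print(np.percentile(r,[1,3,97,99],axis=0).round(1).tolist(),len(r),np.median(q[:,2]))
```

```text
[281.52612574 -38.15485627 199.33749455]
[[-69.3, -27.6], [-66.1, -20.4], [61.9, 19.9], [64.7, 21.1]] 775 54.08831394434026
[[-68.8, -27.8], [-65.4, -21.1], [63.1, 19.9], [66.7, 21.0]] 795 54.22407080032028
```

View pics/end.png

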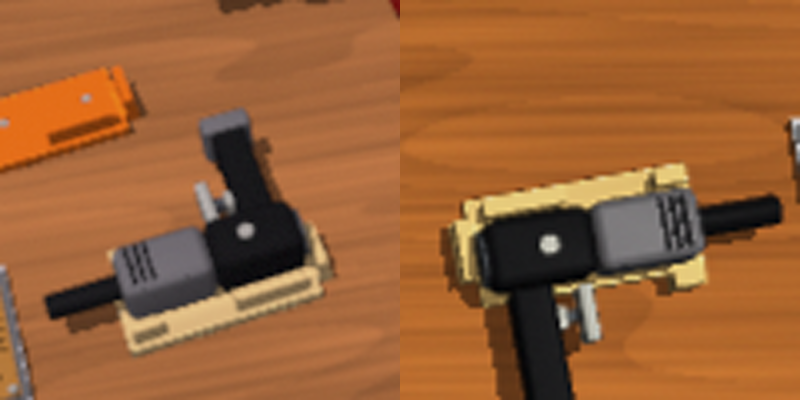

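The duster lies flat in the rest, about 1 mm nearer the back fence than before. The trigger has sprung back and the arm is clear. Handing in.

```bash
python3 -c "
from bench import close_job
print(close_job())"
```

```text
the job is handed in; nothing more can be done
None
```

The job is handed in, with no verdict shown. The duster lies flat in the plywood rest, and the trigger was held about 1 s at the pressure point (9 N) and about 1 s fully squeezed, then released. While I was finding the pressure point, the grip briefly read up to 13.7 N, so it may have just touched the second stage before the low hold.

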